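# Return the spice jars to the rack, each in front of its refill tin

### The job

Move the four spice jars out of the wire carrier into the round front wells of the wooden spice rack, in the same order as the refill tins behind: each jar goes straight in front of the tin with the same lid colour. Set every jar down upright and gently, fully down in its well, without dropping or tipping it, and leave the tins standing where they are.

Things in the scene. Friction and masses are not known exactly. Their poses are not given: they have to be found in the camera images.
- jar_red: slim glass spice jar with a red screw lid and a label, 45 mm diameter over glass and lid alike, 108 mm tall, 110 g or so; starts upright in the wire carrier. Origin: centre of its underside, z up along its axis. Lid and body have about the same width: it can be gripped from above across the lid and shoulder, e.g. 86 mm above its underside.
- jar_green: slim glass spice jar with a dark green screw lid and a label, 44 mm diameter over glass and lid alike, 99 mm tall, 110 g or so; starts upright in the wire carrier. Origin: centre of its underside, z up along its axis. Lid and body have about the same width: it can be gripped from above across the lid and shoulder, e.g. 77 mm above its underside.
- jar_yellow: slim glass spice jar with a mustard-yellow screw lid and a label, 42 mm diameter over glass and lid alike, 96 mm tall, 110 g or so; starts upright in the wire carrier. Origin: centre of its underside, z up along its axis. Lid and body have about the same width: it can be gripped from above across the lid and shoulder, e.g. 74 mm above its underside.
- jar_white: slim glass spice jar with a white screw lid and a label, 46 mm diameter over glass and lid alike, 100 mm tall, 110 g or so; starts upright in the wire carrier. Origin: centre of its underside, z up along its axis. Lid and body have about the same width: it can be gripped from above across the lid and shoulder, e.g. 78 mm above its underside.
- tin_red: refill tin: bright steel tin with a red press lid and a red band round a paper label, 69 mm diameter, 102 mm tall, about 0.4 kg, loose, standing in one of the four rear wells of the spice rack. Origin: centre of its underside, z up.
- tin_green: refill tin: bright steel tin with a green press lid and a green band round a paper label, 69 mm diameter, 102 mm tall, about 0.4 kg, loose, standing in one of the four rear wells of the spice rack. Origin: centre of its underside, z up.
- tin_yellow: refill tin: bright steel tin with a yellow press lid and a yellow band round a paper label, 69 mm diameter, 102 mm tall, about 0.4 kg, loose, standing in one of the four rear wells of the spice rack. Origin: centre of its underside, z up.
- tin_white: refill tin: bright steel tin with a white press lid and a white band round a paper label, 69 mm diameter, 102 mm tall, about 0.4 kg, loose, standing in one of the four rear wells of the spice rack. Origin: centre of its underside, z up.
- spice_rack: fixed wood rack 356 mm wide (y), 201 deep. Origin: on the table under the front row's middle; x to the rear row, y along the row. Front board top 24 mm high: 4 empty round wells 60 mm wide, floor 10 mm above table, at x=0, y=+0.12,+0.04,-0.04,-0.12 m. Rear board top 50 mm high: tins in wells (floor 42 mm) at x=+0.105 m, same y. Cheeks 34 mm high at the front row, 62 at the rear; back rail 99 mm
- carrier: fixed steel-wire jar carrier. Origin: on the table under its centre; y runs along the row. Four bays at x=0, y=+0.099,+0.033,-0.033,-0.099 m, one jar in each, a few mm of play. Jars stand on a plate 8 mm above the table. Side rails 45 mm high (73 mm apart over all), cross wires 32 mm high, end handles 77 mm high, 146 mm from the centre
Things that resemble listed ones, but are neither listed nor needed, are in the scene too. Leave any purple or turquoise look-alike of the jar_white alone.

How it is judged:
By the outcome, as a careful person would: the job done as asked, in the order asked, and still so for the second after the job is handed in, with the robot touching nothing.
It also fails if it takes over 93 s, if anything falls off the work surface, if the arm or the gripper's body presses on something with over 40 N, if the wrist force passes 120 N, or if a joint passes its speed limit or range.

### The arm

A 6-joint arm with a two-finger parallel gripper is mounted at the origin on a cart in front of the work surface, level with it; the furniture and walls round the work are solid. World frame = base frame: x ahead of the robot, y to its left, z up, the work surface at z = 0. Lengths are in m, angles in rad, forces in N, time in s.
With the tool pointing down it reaches from about 0.375 to 0.975 m from the base axis. Payload 3.8 kg.
Tool frame: the origin (TCP) lies on the centre line of the jaws, within the pads' length; the fingertips stand 17 mm ahead of it and the grasp point (between the pads) lies 2 mm behind it (bot.tip_extent is the distance from the TCP to the fingertips, in m); z points along the fingers, y is the line along which they close (so a half turn about z gives the same grasp; the last joint's range is limited). The gripper opens to 85 mm and grips with 20 to 120 N. Pads are 22 mm wide; open, the fingers measure 114 mm over their backs; the gripper's body (76 mm by 85 mm) begins 54 mm behind the grasp point. The pads swing forward as they close: fully open they stand 13 mm farther back than shut.
Start: joints at [1.12, 0.264, 1.604, -0, 1.274, -0.037], TCP at [0.271, 0.618, 0.248] pointing down, gripper open.
Joint ranges: [-2.63, 2.63], [-0.94, 2.18], [0.31, 2.57], [-1.31, 4.45], [0, 2.66], [-2.55, 2.55]. Speed limits (rad/s): [2.57, 2.57, 3.14, 3.14, 3.14, 3.14].

### API

Orientations are given as a rotation vector (axis times angle).
In Python, from workcell import readout, read_camera, finish_job, bot gives the robot as it stands.
- The arm moves only by the tool jog_arm, never from a script. Its argument "deltas" is one flat list of numbers, 7 for each row, row after row: the shift along the tool's x, y, z in m, then the turn, a rotation vector about the tool's x, y, z in degrees, then the gripper command: -1 is shut, 1 is fully open, values between are in proportion. A call has 1 to 8 rows; each row is the pose to reach, as a shift and turn from the pose commanded when the call began, along the tool's axes at that moment; what a row does not reach only later rows make up. A row lasts 1/10 s, in which the tool goes at most 50 mm and 8.59 degrees, less where a joint would pass 70% of its speed; a pose out of reach is approached as far as the arm can. A call with a gripper value outside its range is refused whole. The fingers move at their own pace and stop on an object; "squeeze" is the grip in N (left out, the last holds). Time passes only in rows, so rows that repeat a pose let the fingers close. It gives the time, the measured TCP pose, the force, the opening and the grip force at its end, in the units of the state.
- readout.read_state(): the state, without advancing time (a new reading comes with each control period).
- read_camera(name): name is "scene" or "top" or "wrist"; returns a dict with "color" (480x640x3 uint8, blue, green, red), "fx", "fy", "cx", "cy" (pixels), "dist" ([k1, k2, p1, p2, k3] as OpenCV has them; the pictures are not rectified), "origin" and "attitude" of the camera in the world. Camera axes: x right, y down, z forward; pixel columns grow to the right and rows downward; lengths in m; the calibration is good to about 2 mm. A picture is of the moment at which its call begins. There is no depth.
- finish_job(): hands the job in; it is judged then, once.
The state is a dict: "time": time; "q": joint angles; "joint_vel": joint speeds; "joint_torque": joint torques, N m; "tool_pos": TCP position; "tcp_rot": TCP orientation; "wrist_force": force on the tool from outside, world axes, zero at the start; "torque": the same for the moment, N m; "width": opening from 0.0 (shut) to 1.0 (fully open); "grip_force": force on a finger pad.
Only numpy, scipy, OpenCV 4.12 (cv2) and the standard library are available. Lean on these libraries where they do the work, as an engineer would, in place of code of your own. Each camera call takes 0.05 s, during which the arm holds its last target. There are 200 camera calls.

## Working session

There is one attempt and no reset: what is moved stays moved. The work goes in short steps, Python scripts to look and compute and a tool call to move; the robot and the scene stay as the last step left them, time stands still between calls to the robot, and variables do not carry over. Pictures are saved under pics/ and viewed, at most 14 in all, crops included, and the job is handed in when it is done.

Besides the shell and the picture viewer there is one more tool, called as a command line: name --argument value ..., lists and objects as JSON in quotes. jog_arm: Moves the arm, as the interface text tells. Its arguments: {"type":"object","properties":{"deltas":{"type":"array"},"squeeze":{"type":"number"}},"required":["deltas"]}

```bash
mkdir -p pics; cat > h.py <<'E'
import numpy as np, cv2
from scipy.spatial.transform import Rotation as R
from workcell import readout, read_camera, finish_job, bot
def att(c):
    a=np.array(c["attitude"],float)
    return R.from_rotvec(a).as_matrix() if a.shape==(3,) else (a if a.shape==(3,3) else None)
def ray(c,uv):
    K=np.array([[c["fx"],0,c["cx"]],[0,c["fy"],c["cy"]],[0,0,1]])
    p=cv2.undistortPoints(np.array(uv,float).reshape(-1,1,2),K,np.array(c["dist"],float)).reshape(-1,2)
    d=np.c_[p,np.ones(len(p))]@att(c).T
    return np.array(c["origin"]),d
def onz(c,uv,z):
    o,d=ray(c,uv); return o+d*((z-o[2])/d[:,2])[:,None]
E
python3 - <<'E'
from h import *
for n in ("scene","top"):
    c=read_camera(n); cv2.imwrite(f"pics/{n}0.png",c["color"]); print(n,{k:c[k] for k in c if k!="color"})
print(readout.read_state(), bot.tip_extent)
E
```

```text
scene {'fx': 451.58317941504816, 'fy': 451.58317941504816, 'cx': 325.4824277029344, 'cy': 244.73364098662657, 'dist': array([-0.08670467,  0.        ,  0.        ,  0.        ,  0.        ]), 'origin': array([ 0.04799443, -0.70699866,  0.68382435]), 'attitude': array([-2.08459677,  0.53987887, -0.26099401])}
top {'fx': 477.23262168816404, 'fy': 477.23262168816404, 'cx': 316.65137649015884, 'cy': 245.0235990389454, 'dist': array([-0.1053831,  0.       ,  0.       ,  0.       ,  0.       ]), 'origin': array([0.33725552, 0.12704638, 1.06998858]), 'attitude': array([-2.12476297,  2.13011423, -0.13191311])}
{'time': 0.1, 'q': array([ 1.12008250e+00,  2.64672134e-01,  1.60528226e+00,  1.18988543e-05,
        1.27370463e+00, -3.68888779e-02]), 'joint_vel': array([-0.00023498, -0.00179664, -0.00327543, -0.00044203,  0.00074961,
       -0.00192194]), 'joint_torque': array([-1.69444334e-04, -5.16706109e+01, -3.68590558e+01, -4.81745246e-05,
        6.35189572e-03,  1.01823505e-05]), 'tool_pos': array([0.271136  , 0.6174428 , 0.24706612]), 'tcp_rot': array([-0.64530663, -3.07408046,  0.00314502]), 'wrist_force': array([ 0.53168108,  0.16464331, -0.59967303]), 'torque': array([-0.05193678, -0.03073617, -0.02113939]), 'grip_force': 0.0, 'width': 0.9930338323848186} 0.017
```

View pics/scene0.png

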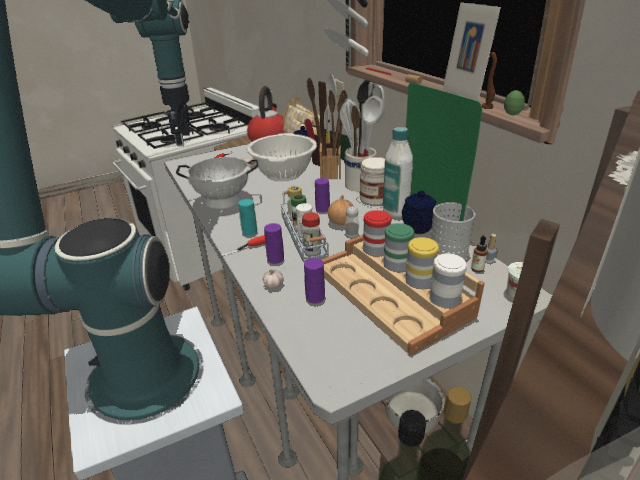

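View pics/top0.png

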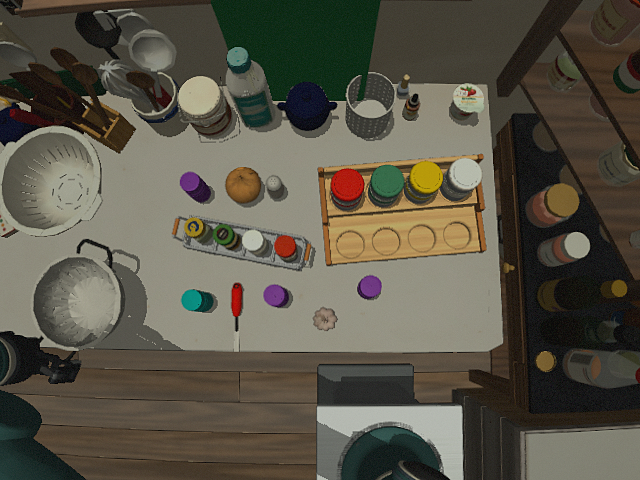

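The top view shows the carrier jars from left (+y) to right: yellow (196,228), green (225,236), white (255,241), red (286,246). The tins run red (347,186), green (387,182), yellow (426,180), white (463,177). The empty wells are at about (350,243), (386,240), (421,237) and (456,234).

```bash
python3 - <<'E'
from h import *
c=read_camera("top"); im=c["color"]
a=cv2.resize(im[150:320,165:325],None,fx=3.0,fy=3.0,interpolation=cv2.INTER_CUBIC)
b=cv2.resize(im[150:320,320:500],None,fx=1.7,fy=3.0*1.7/3,interpolation=cv2.INTER_CUBIC)
canvas=np.zeros((510,800,3),np.uint8); canvas[:,:480]=a; canvas[:289,480:786]=b
cv2.imwrite("pics/crop1.png",canvas)
hsv=cv2.cvtColor(im,cv2.COLOR_BGR2HSV)
H,S,V=cv2.split(hsv)
M={"red":((H<8)|(H>172))&(S>150)&(V>90),"green":(H>60)&(H<90)&(S>90)&(V>40),"yellow":(H>20)&(H<32)&(S>150)&(V>90),"white":(S<40)&(V>190)}
jz=dict(red=.116,green=.107,yellow=.104,white=.108)
for k,m in M.items():
    n,l,st,ce=cv2.connectedComponentsWithStats(m.astype(np.uint8))
    for i in range(1,n):
        x,y,w,h,A=st[i]
        if A>80 and 180<ce[i][0]<490 and 150<ce[i][1]<320:
            cnt,_=cv2.findContours((l==i).astype(np.uint8),cv2.RETR_EXTERNAL,cv2.CHAIN_APPROX_NONE)
            (u,v),r=cv2.minEnclosingCircle(cnt[0])
            z=.144 if u>320 else jz[k]
            print(k,st[i],ce[i].round(1),(round(u,1),round(v,1),round(r,1)),onz(c,[(u,v)],z).round(4),"diam mm",2000*r*(c["origin"][2]-z)/c["fx"])
E
```

```text
red [331 168  33  33 852] [347.  184.1] (346.9, 183.8, 16.6) [[0.6048 0.0942 0.144 ]] diam mm 64.36750943969945
red [274 235  22  22 355] [284.4 245.5] (284.5, 245.6, 10.7) [[0.4845 0.2211 0.116 ]] diam mm 42.94822175078049
red [231 283  11  34 274] [236.1 299.7] (237.0, 299.5, 16.6) [[0.3754 0.3158 0.116 ]] diam mm 66.45027292010981
green [371 165  33  33 852] [387.  180.7] (387.2, 180.5, 16.8) [[0.6112 0.0134 0.144 ]] diam mm 65.04569661920574
green [181 289  32  23 547] [196.2 300.8] (196.6, 300.8, 15.7) [[0.3729 0.4009 0.107 ]] diam mm 63.43100626440654
yellow [409 161  34  32 851] [425.9 176.5] (425.5, 177.5, 17.1) [[ 0.6172 -0.0639  0.144 ]] diam mm 66.36986587679372
yellow [184 218  19  19 203] [193.3 227.1] (193.3, 226.7, 9.6) [[0.5272 0.4146 0.104 ]] diam mm 38.90968225038402
```

View pics/crop1.png

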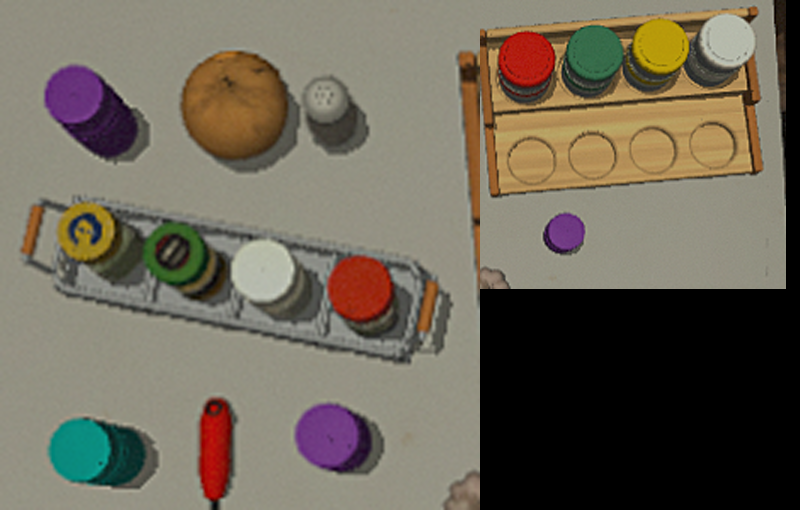

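The crop shows the lid centres at about yellow (194,228), green (224,235), white (253,241) and red (285,246). The well rims are near (350,244), (386,241), (422,238) and (457,235). I'll refine these and cross-check them against the tins and the given pitches.

```bash
python3 - <<'E'
from h import *
c=read_camera("top"); im=c["color"]; hsv=cv2.cvtColor(im,cv2.COLOR_BGR2HSV)
g=cv2.cvtColor(im,cv2.COLOR_BGR2GRAY)
def circ(ch,u,v,r0,r1,p2=12):
    s=4;w=26;x0,y0=int(u)-w,int(v)-w
    p=cv2.resize(ch[y0:y0+2*w,x0:x0+2*w],None,fx=s,fy=s,interpolation=cv2.INTER_CUBIC)
    q=cv2.HoughCircles(cv2.GaussianBlur(p,(9,9),2),cv2.HOUGH_GRADIENT,1,200,param1=60,param2=p2,minRadius=int(r0*s),maxRadius=int(r1*s))
    if q is None: return None
    a,b,r=q[0][0]; return ((a+.5)/s-.5+x0,(b+.5)/s-.5+y0,r/s)
J=dict(red=(285,246,.116),green=(224,235,.107),yellow=(194,228,.104),white=(253,241,.108))
P={}
for k,(u,v,z) in J.items():
    ch=g if k=="white" else hsv[...,1]
    q=circ(ch,u,v,9,13); 
    if q: P[k]=onz(c,[q[:2]],z)[0]; print(k,np.round(q,1),P[k].round(4),"d",2*q[2]*(c["origin"][2]-z)/c["fx"])
T=[(347,184),(387,181),(426,177.5),(463,177)]
W=[(350,244.1),(385.9,241.2),(421.8,237.9),(456.5,235)]
t=[];w=[]
for i in range(4):
    q=circ(hsv[...,1] if i<3 else g,*T[i],14,19); t.append(onz(c,[q[:2]],.144)[0]); print("tin",np.round(q,1),t[-1].round(4))
    q=circ(g,*W[i],11,16); w.append(onz(c,[q[:2]],.024)[0]) if q else 0; print("well",np.round(q,1),w[-1].round(4),"d",2*q[2]*(c["origin"][2]-.024)/c["fx"])
w=np.array(w);print("pitch",np.linalg.norm(np.diff(w[:,:2],axis=0),axis=1)); print("tin-well",(np.array(t)-w)[:,:2])
# common rigid fit of rack
loc=np.array([[0,y] for y in(.12,.04,-.04,-.12)]+[[.105,y] for y in(.12,.04,-.04,-.12)]);X=np.r_[w[:,:2],np.array(t)[:,:2]]
for n,L,Xx in(("wells",loc[:4],w[:,:2]),("all",loc,X)):
    l0,x0=L.mean(0),Xx.mean(0);A=L-l0;B=Xx-x0
    th=np.arctan2((A[:,0]*B[:,1]-A[:,1]*B[:,0]).sum(),(A*B).sum());Rm=np.array([[np.cos(th),-np.sin(th)],[np.sin(th),np.cos(th)]])
    f=(L-l0)@Rm.T+x0;print(n,np.degrees(th),"fit",f[:4].round(4).tolist(),"res mm",((Xx-f)*1e3).round(1).tolist())
s=readout.read_state(); print(s["tool_pos"],R.from_rotvec(s["tcp_rot"]).as_matrix().round(4))
R0=R.from_rotvec(s["tcp_rot"]);Rt=R.from_matrix(np.array([[0,1,0],[1,0,0],[0,0,-1.]]));print("turn",np.degrees((R0.inv()*Rt).as_rotvec()))
for k in P: print(k,"shift", R0.inv().apply(np.r_[P[k][:2],.25]-s["tool_pos"]).round(4))
E
```

```text
red [285. 246.  11.] [0.4836 0.22   0.116 ] d 0.043778125541122745
green [223.  234.2  10.4] [0.5102 0.3501 0.107 ] d 0.041769702062590404
yellow [193.5 226.8   9.8] [0.5271 0.4141 0.104 ] d 0.03957205610216736
white [252.2 239.5  10.4] [0.4987 0.2886 0.108 ] d 0.041726326987580414
tin [347.2 184.8  16.9] [0.6029 0.0936 0.144 ]
well [350.  243.2  13.4] [0.5032 0.0846 0.024 ] d 0.05863009641227127
tin [386.8 180.8  16.4] [0.6107 0.0143 0.144 ]
well [385.5 242.5  13.4] [0.5045 0.006  0.024 ] d 0.05863009641227127
tin [426.  177.2  16.6] [ 0.6177 -0.065   0.144 ]
well [420.8 238.5  14.6] [ 0.5131 -0.0726  0.024 ] d 0.06389036590848975
tin [464.8 174.2  16.4] [ 0.624 -0.144  0.144]
well [455.8 234.2  13.5] [ 0.5223 -0.1514  0.024 ] d 0.059178041238554184
pitch [0.07868739 0.07906367 0.07928622]
tin-well [[0.09969477 0.00896748]
 [0.10623867 0.00832359]
 [0.10464903 0.00766205]
 [0.10164214 0.00740019]]
wells 4.802044364363033 fit [[0.5007, 0.0862], [0.5074, 0.0065], [0.5141, -0.0732], [0.5208, -0.1529]] res mm [[2.5, -1.6], [-2.9, -0.5], [-1.0, 0.6], [1.5, 1.6]]
all 4.823875348580007 fit [[0.4999, 0.0859], [0.5066, 0.0061], [0.5134, -0.0736], [0.5201, -0.1533]] res mm [[3.3, -1.2], [-2.1, -0.2], [-0.3, 0.9], [2.3, 1.9], [-1.6, -1.1], [-0.5, -0.7], [-0.2, -0.2], [-0.7, 0.5]]
[0.27119974 0.61763395 0.24742421] [[-9.156e-01  4.021e-01 -6.000e-04]
 [ 4.021e-01  9.156e-01 -1.300e-03]
 [ 1.000e-04 -1.500e-03 -1.000e+00]]
turn [-7.56659964e-02  4.54731961e-02  6.62923638e+01]
red shift [-0.3543 -0.2786 -0.0022]
green shift [-0.3264 -0.1488 -0.0024]
yellow shift [-0.3162 -0.0835 -0.0025]
white shift [-0.3406 -0.2098 -0.0023]
```

All points fit the rack and carrier: well residuals are 3 mm or less, and the pitches are right. I'll turn the tool so its y lies along world x and its x along world y, and move over the red jar.

jog_arm --deltas '[-0.03,-0.024,0,0,0,8,1,-0.07,-0.055,0,0,0,16,1,-0.11,-0.087,0,0,0,24,1,-0.15,-0.118,0,0,0,32,1,-0.19,-0.15,0,0,0,40,1,-0.23,-0.181,0,0,0,48,1,-0.27,-0.213,0,0,0,56,1,-0.3,-0.236,0,0,0,64,1]'

```text
time: 1.0
tool_pos: [0.4518, 0.279, 0.2483]
tcp_rot: [2.183, 2.258, -0.0]
wrist_force: [-0.7, 0.3, -0.6]
width: 1.001
grip_force: 0.0
```

```bash
cat > d.py <<'E'
import sys
from h import *
s=readout.read_state(); R0=R.from_rotvec(s["tcp_rot"]);Rt=R.from_matrix(np.array([[0,1,0],[1,0,0],[0,0,-1.]]))
t=np.array([float(a) for a in sys.argv[1:4]])
print("t",round(s["time"],2),"pos",s["tool_pos"].round(4),"shift",R0.inv().apply(t-s["tool_pos"]).round(4),"turn",np.degrees((R0.inv()*Rt).as_rotvec()).round(2),"F",s["wrist_force"].round(1),"w",round(s["width"],3),"g",round(s["grip_force"],1),"q",s["q"].round(2))
E
python3 d.py .4836 .22 .2
```

```text
t 1.0 pos [0.4518 0.279  0.2483] shift [-0.06    0.0298  0.0483] turn [0.01 0.02 1.94] F [-0.7  0.3 -0.6] w 1.001 g 0.0 q [ 0.51 -0.01  1.91 -0.    1.24  0.47]
```

jog_arm --deltas '[-0.03,0.015,0.02,0,0,2.3,1,-0.062,0.031,0.048,0,0,2.3,1,-0.062,0.031,0.048,0,0,2.3,1,-0.062,0.031,0.048,0,0,2.3,1]'

```text
time: 1.4
tool_pos: [0.4842, 0.2197, 0.1993]
tcp_rot: [-2.223, -2.218, 0.003]
wrist_force: [0.2, 0.6, 0.4]
width: 1.001
grip_force: 0.0
```

```bash
python3 d.py .4836 .22 .092; python3 - <<'E'
from h import *
c=read_camera("wrist"); cv2.imwrite("pics/w1.png",c["color"]); print({k:c[k] for k in c if k!="color"})
E
```

```text
t 1.4 pos [0.4842 0.2197 0.1993] shift [ 0.0003 -0.0003  0.1073] turn [-0.14  0.03 -0.14] F [0.2 0.6 0.4] w 1.001 g 0.0 q [0.38 0.03 1.96 0.   1.15 0.38]
{'fx': 345.00391709726694, 'fy': 345.00391709726694, 'cx': 320.0103164743234, 'cy': 242.04604387280835, 'dist': array([-0.00870647,  0.        ,  0.        ,  0.        ,  0.        ]), 'origin': array([0.48551835, 0.29773511, 0.32487607]), 'attitude': array([ 2.83204412e+00, -1.31763362e-03, -3.25715576e-03])}
```

View pics/w1.png

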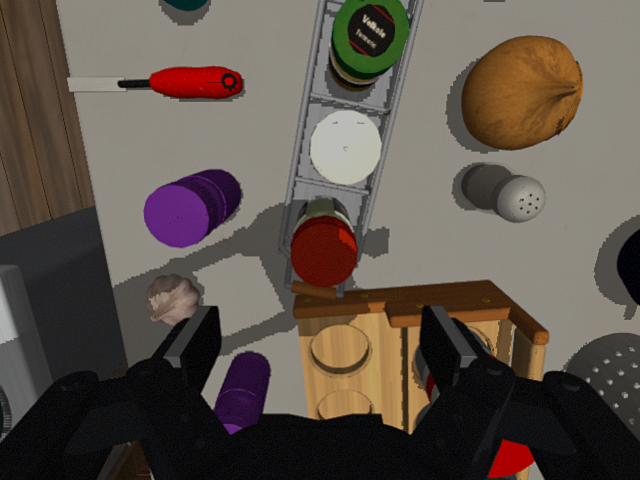

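The wrist view shows the red lid at (324,250), the white lid at (345,147), the green lid at (370,38) and the first well rim at (340,349).

```bash
python3 - <<'E'
from h import *
c=read_camera("wrist")
for n,uv,z in(("red",(324,251),.116),("white",(345,147),.108),("green",(370,38),.107),("well1",(340,349),.024)): print(n,onz(c,[uv],z).round(4))
E
```

```text
red [[0.4881 0.2256 0.116 ]]
white [[0.5008 0.29   0.108 ]]
green [[0.5136 0.3492 0.107 ]]
well1 [[0.506  0.0878 0.024 ]]
```

jog_arm --deltas '[0.002,0.002,0.04,0,0,0,1,0.002,0.002,0.08,0,0,0,1,0.002,0.002,0.1,0,0,0,1,0.002,0.002,0.107,0,0,0,1,0.002,0.002,0.107,0,0,0,0.3,0.002,0.002,0.107,0,0,0,-0.2,0.002,0.002,0.107,0,0,0,-1,0.002,0.002,0.107,0,0,0,-1]' --squeeze 35

```text
time: 2.3
tool_pos: [0.4881, 0.2235, 0.0956]
tcp_rot: [2.221, 2.22, 0.006]
wrist_force: [-0.9, 0.3, 7.0]
width: 0.513
grip_force: 35.1
```

jog_arm --deltas '[0,0,0,0,0,0,-1,0,0,0,0,0,0,-1,0,0,0,0,0,0,-1,0,0,0,0,0,0,-1]'

```text
time: 2.7
tool_pos: [0.4881, 0.2234, 0.0955]
tcp_rot: [2.221, 2.22, 0.006]
wrist_force: [-1.4, 0.7, 6.3]
width: 0.514
grip_force: 35.2
```

jog_arm --deltas '[0,0,-0.01,0,0,0,-1,0,0,-0.03,0,0,0,-1,0,0,-0.065,0,0,0,-1,0,0,-0.1,0,0,0,-1,0,0,-0.13,0,0,0,-1,0,0,-0.13,0,0,0,-1,0,0,-0.13,0,0,0,-1]'

```text
time: 3.4
tool_pos: [0.4871, 0.2226, 0.2243]
tcp_rot: [2.221, 2.22, 0.003]
wrist_force: [-0.1, 0.0, -1.4]
width: 0.513
grip_force: 36.0
```

```bash
python3 d.py .503 .087 .225; python3 - <<'E'
from h import *
c=read_camera("wrist"); cv2.imwrite("pics/w2.png",c["color"]); print(c["origin"])
E
```

```text
t 3.4 pos [0.4871 0.2226 0.2243] shift [-0.1356  0.016  -0.0007] turn [ 0.12 -0.04 -0.02] F [-0.1  0.  -1.4] w 0.513 g 36.0 q [ 0.38  0.02  1.93 -0.    1.19  0.38]
[0.48767433 0.30050659 0.35002572]
```

View pics/w2.png

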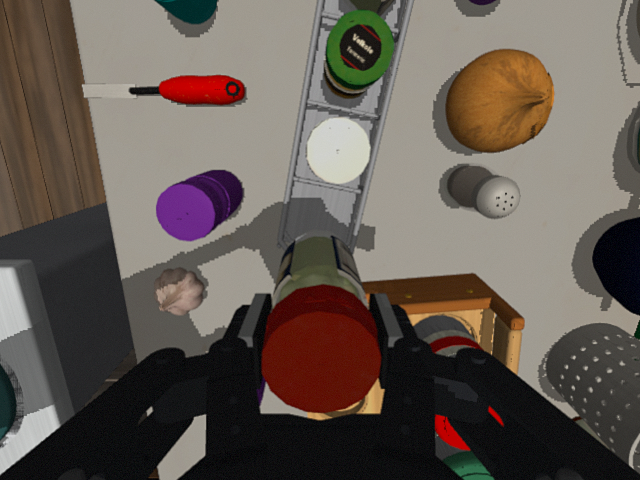

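```bash
python3 - <<'E'
from h import *
c=read_camera("wrist"); print("lid",onz(c,[(321,349)],.245))
im=cv2.imread("pics/w1.png"); c=dict(c,origin=np.array([.48551835,.29773511,.32487607]),attitude=np.array([2.83204412,-.00131763,-.00325716]))
g=cv2.GaussianBlur(cv2.cvtColor(im,cv2.COLOR_BGR2GRAY),(5,5),0)
e=cv2.Canny(g,40,90)[318:385,306:376]
n,l,st,ce=cv2.connectedComponentsWithStats(e,connectivity=8)
for i in range(1,n):
    if st[i][4]>40:
        p=np.argwhere(l==i)[:,::-1].astype(np.float32)+[306,318]
        el=cv2.fitEllipse(p.astype(np.float32)); print(st[i],np.round(el[0]+el[1],1),onz(c,[el[0]],.024).round(4),"d",el[1][1]*(c["origin"][2]-.024)/c["fx"])
hs=cv2.cvtColor(im,cv2.COLOR_BGR2HSV)
E
```

```text
lid [[0.48742705 0.22802288 0.245     ]]
[ 0  0 50 19 64] [331.4 328.    4.7  45.9] [[0.496  0.1117 0.024 ]] d 0.04006715414992409
[  2   6  64  51 157] [339.3 347.4  52.5  60.9] [[0.5042 0.0892 0.024 ]] d 0.05314227962337286
[  5   9  57  41 138] [339.1 346.2  42.   54.7] [[0.504  0.0906 0.024 ]] d 0.04769674809477142
```

jog_arm --deltas '[-0.03,0.004,0,0,0,0,-1,-0.07,0.009,0,0,0,0,-1,-0.11,0.014,0,0,0,0,-1,-0.137,0.017,0,0,0,0,-1,-0.137,0.017,0.03,0,0,0,-1,-0.137,0.017,0.06,0,0,0,-1,-0.137,0.017,0.085,0,0,0,-1,-0.137,0.017,0.095,0,0,0,-1]'

```text
time: 4.3
tool_pos: [0.4998, 0.0849, 0.1234]
tcp_rot: [-2.218, -2.217, 0.011]
wrist_force: [-1.6, 0.4, -1.0]
width: 0.518
grip_force: 36.0
```

```bash
python3 d.py .504 .086 .0975; python3 - <<'E'
from h import *
a=read_camera("top")["color"][150:320,320:500]; b=read_camera("scene")["color"][190:360,300:500]
cv2.imwrite("pics/p1.png",np.hstack([cv2.resize(a,(400,378)),cv2.resize(b,(400,378))]))
E
```

```text
t 4.3 pos [0.4998 0.0849 0.1234] shift [0.0011 0.0045 0.0258] turn [-0.51  0.06 -0.04] F [-1.6  0.4 -1. ] w 0.518 g 36.0 q [ 0.12  0.07  2.08 -0.    1.01  0.12]
```

View pics/p1.png

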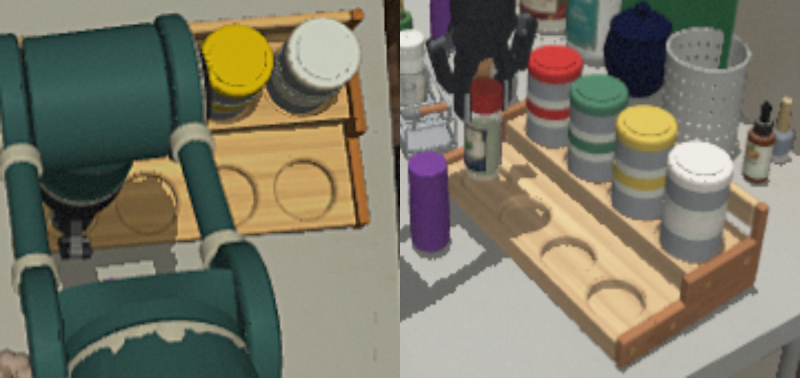

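jog_arm --deltas '[0,0,0,0,0,0,-1,0,0,0,0,0,0,-1,0,0,0.008,0,0,0,-1,0,0,0.015,0,0,0,-1,0,0,0.02,0,0,0,-1,0,0,0.02,0,0,0,-1]'

```text
time: 5.0
tool_pos: [0.5026, 0.0855, 0.1071]
tcp_rot: [-2.221, -2.22, 0.003]
wrist_force: [-0.3, 0.1, -1.7]
width: 0.516
grip_force: 36.0
```

jog_arm --deltas '[0,0,0.003,0,0,0,-1,0,0,0.006,0,0,0,-1,0,0,0.008,0,0,0,-1,0,0,0.008,0,0,0,-1,0,0,0.008,0,0,0,-1]'

```text
time: 5.5
tool_pos: [0.5037, 0.0856, 0.1003]
tcp_rot: [-2.222, -2.221, -0.0]
wrist_force: [0.6, -0.2, -0.2]
width: 0.52
grip_force: 36.0
```

jog_arm --deltas '[0,0,0.001,0,0,0,-1,0,0,0.002,0,0,0,-1,0,0,0.003,0,0,0,-1,0,0,0.004,0,0,0,-1,0,0,0.004,0,0,0,-1]'

```text
time: 6.0
tool_pos: [0.5039, 0.0857, 0.0976]
tcp_rot: [2.222, 2.221, 0.0]
wrist_force: [-3.1, 0.1, 7.6]
width: 0.516
grip_force: 37.1
```

jog_arm --deltas '[0,0,-0.001,0,0,0,0.08,0,0,-0.001,0,0,0,0.16,0,0,-0.001,0,0,0,0.4,0,0,-0.001,0,0,0,0.5,0,0,-0.03,0,0,0,0.5,0,0,-0.07,0,0,0,0.5,0,0,-0.11,0,0,0,0.5,0,0,-0.125,0,0,0,0.5]'

```text
time: 6.8
tool_pos: [0.5061, 0.0859, 0.2259]
tcp_rot: [2.218, 2.218, 0.009]
wrist_force: [0.5, -0.2, 0.8]
width: 0.751
grip_force: 0.0
```

```bash
python3 d.py .4995 .2885 .21; python3 - <<'E'
from h import *
cv2.imwrite("pics/w3.png",read_camera("wrist")["color"])
E
```

```text
t 6.8 pos [0.5061 0.0859 0.2259] shift [ 0.2026 -0.0067  0.016 ] turn [ 0.41 -0.05 -0.01] F [ 0.5 -0.2  0.8] w 0.751 g 0.0 q [ 0.12 -0.03  1.98  0.    1.19  0.12]
```

View pics/w3.png

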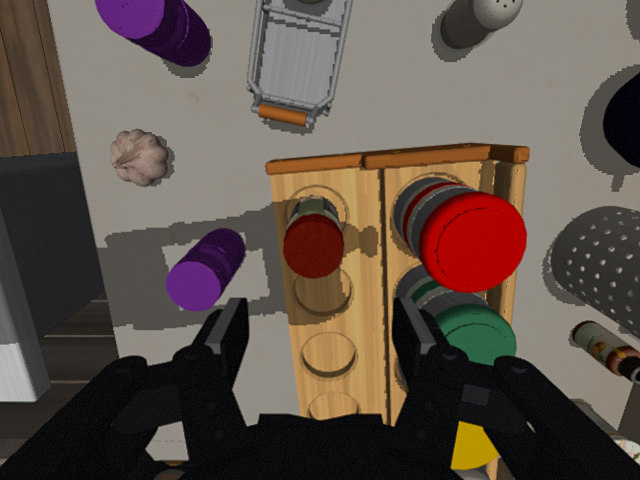

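Red stands upright in the first well, its lid at (314,245) in front of the red tin. White jar next.

jog_arm --deltas '[0.03,0,0,0,0,0,1,0.07,-0.001,0,0,0,0,1,0.115,-0.002,0,0,0,0,1,0.16,-0.003,0,0,0,0,1,0.19,-0.003,0,0,0,0,1,0.204,-0.003,0.01,0,0,0,1,0.204,-0.003,0.04,0,0,0,1,0.204,-0.003,0.08,0,0,0,1]'

```text
time: 7.65
tool_pos: [0.5015, 0.2902, 0.1406]
tcp_rot: [2.219, 2.222, 0.004]
wrist_force: [0.5, 0.2, -0.8]
width: 0.998
grip_force: 0.0
```

jog_arm --deltas '[0,0,0.03,0,0,0,1,0,0,0.05,0,0,0,1,0,0,0.055,0,0,0,1,0,0,0.055,0,0,0,0.3,0,0,0.055,0,0,0,-0.2,0,0,0.055,0,0,0,-1,0,0,0.055,0,0,0,-1,0,0,0.055,0,0,0,-1]'

```text
time: 8.45
tool_pos: [0.5017, 0.2901, 0.088]
tcp_rot: [2.221, 2.221, 0.004]
wrist_force: [-1.6, -0.2, 4.0]
width: 0.512
grip_force: 35.7
```

jog_arm --deltas '[0,0,0,0,0,0,-1,0,0,-0.01,0,0,0,-1,0,0,-0.03,0,0,0,-1,0,0,-0.065,0,0,0,-1,0,0,-0.1,0,0,0,-1,0,0,-0.13,0,0,0,-1,0,0,-0.145,0,0,0,-1,0,0,-0.15,0,0,0,-1]'

```text
time: 9.25
tool_pos: [0.5016, 0.2901, 0.2386]
tcp_rot: [2.221, 2.221, 0.006]
wrist_force: [0.1, 0.4, -1.1]
width: 0.51
grip_force: 35.8
```

jog_arm --deltas '[-0.03,0.002,0,0,0,0,-1,-0.07,0.004,0,0,0,0,-1,-0.115,0.006,0,0,0,0,-1,-0.16,0.008,0,0,0,0,-1,-0.205,0.01,0,0,0,0,-1,-0.25,0.012,0,0,0,0,-1,-0.295,0.014,0,0,0,0,-1,-0.34,0.016,0,0,0,0,-1]'

```text
time: 10.05
tool_pos: [0.5151, -0.052, 0.2342]
tcp_rot: [-2.22, -2.22, 0.003]
wrist_force: [0.1, 0.6, 0.1]
width: 0.512
grip_force: 35.8
```

jog_arm --deltas '[-0.04,0.002,0,0,0,0,-1,-0.08,0.004,0,0,0,0,-1,-0.102,0.006,0,0,0,0,-1,-0.102,0.006,0,0,0,0,-1,-0.102,0.006,0.02,0,0,0,-1,-0.102,0.006,0.05,0,0,0,-1,-0.102,0.006,0.08,0,0,0,-1,-0.102,0.006,0.1,0,0,0,-1]'

```text
time: 10.85
tool_pos: [0.5202, -0.1505, 0.1325]
tcp_rot: [-2.217, -2.218, 0.003]
wrist_force: [0.5, -0.5, -1.1]
width: 0.514
grip_force: 35.7
```

jog_arm --deltas '[0,0,0,0,0,0,-1,0,0,0,0,0,0,-1,0,0,0,0,0,0,-1]'

```text
time: 11.15
tool_pos: [0.5235, -0.1522, 0.1374]
tcp_rot: [2.22, 2.221, 0.001]
wrist_force: [0.7, 0.2, 0.0]
width: 0.516
grip_force: 35.8
```

```bash
python3 d.py .523 -.152 .090; python3 - <<'E'
from h import *
a=read_camera("top")["color"][150:320,320:500]; b=read_camera("scene")["color"][190:360,300:500]
cv2.imwrite("pics/p2.png",np.hstack([cv2.resize(a,(400,378)),cv2.resize(b,(400,378))]))
E
```

```text
t 11.15 pos [ 0.5235 -0.1522  0.1374] shift [ 0.0002 -0.0006  0.0474] turn [0.1  0.03 0.02] F [0.7 0.2 0. ] w 0.516 g 35.8 q [-0.33  0.12  2.    0.    1.03 -0.33]
```

View pics/p2.png

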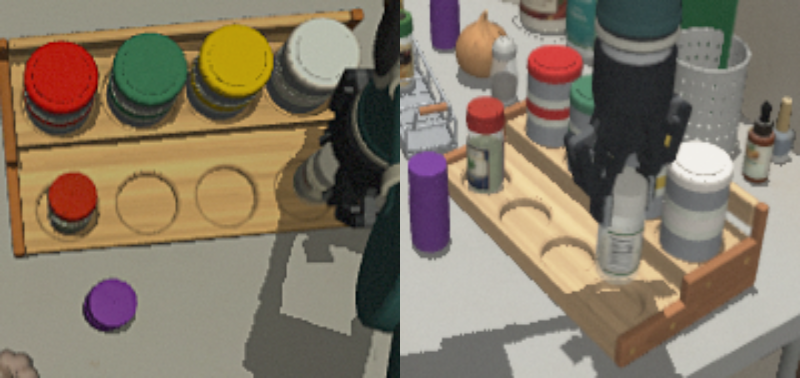

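Red is in its well at (72,198), and white hangs over the fourth well. Lowering it slowly.

jog_arm --deltas '[0,0,0.012,0,0,0,-1,0,0,0.024,0,0,0,-1,0,0,0.032,0,0,0,-1,0,0,0.036,0,0,0,-1,0,0,0.039,0,0,0,-1,0,0,0.042,0,0,0,-1,0,0,0.044,0,0,0,-1,0,0,0.045,0,0,0,-1]'

```text
time: 12.05
tool_pos: [0.5227, -0.1524, 0.0913]
tcp_rot: [2.221, 2.221, 0.0]
wrist_force: [0.3, -0.5, -0.8]
width: 0.511
grip_force: 35.8
```

jog_arm --deltas '[0,0,0.001,0,0,0,-1,0,0,0.002,0,0,0,-1,0,0,0.003,0,0,0,-1,0,0,0.004,0,0,0,-1,0,0,0.004,0,0,0,-1]'

```text
time: 12.55
tool_pos: [0.5231, -0.1528, 0.0899]
tcp_rot: [2.221, 2.221, -0.0]
wrist_force: [-5.3, 1.7, 13.6]
width: 0.512
grip_force: 37.6
```

jog_arm --deltas '[0,0,-0.002,0,0,0,-1,0,0,-0.003,0,0,0,0.08,0,0,-0.003,0,0,0,0.16,0,0,-0.003,0,0,0,0.4,0,0,-0.003,0,0,0,0.5,0,0,-0.03,0,0,0,0.5,0,0,-0.07,0,0,0,0.5,0,0,-0.11,0,0,0,0.5]'

```text
time: 13.35
tool_pos: [0.5217, -0.1521, 0.1973]
tcp_rot: [-2.22, -2.22, 0.002]
wrist_force: [0.6, -0.9, -0.4]
width: 0.747
grip_force: 0.0
```

jog_arm --deltas '[0.02,0,-0.02,0,0,0,0.5,0.06,0,-0.025,0,0,0,0.5,0.105,0,-0.025,0,0,0,0.5,0.15,0,-0.025,0,0,0,0.5,0.195,0,-0.025,0,0,0,0.7,0.24,0,-0.025,0,0,0,1,0.285,0,-0.025,0,0,0,1,0.33,0,-0.025,0,0,0,1]'

```text
time: 14.15
tool_pos: [0.5223, 0.1794, 0.2222]
tcp_rot: [2.221, 2.221, 0.0]
wrist_force: [1.2, 0.7, -0.5]
width: 1.0
grip_force: 0.0
```

```bash
python3 d.py .513 .351 .083;python3 - <<'E'
from h import *
cv2.imwrite("pics/w4.png",read_camera("wrist")["color"])
E
```

```text
t 14.15 pos [0.5223 0.1794 0.2222] shift [ 0.1716 -0.0093  0.1391] turn [ 0.01  0.   -0.01] F [ 1.2  0.7 -0.5] w 1.0 g 0.0 q [ 0.29  0.05  1.9  -0.    1.19  0.29]
```

View pics/w4.png

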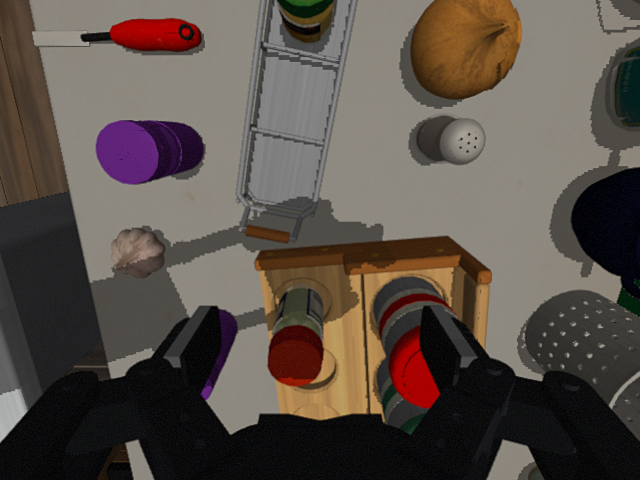

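The carrier's green lid is at about (305,8). Continuing to green.

jog_arm --deltas '[0.045,-0.003,0,0,0,0,1,0.09,-0.006,0,0,0,0,1,0.135,-0.009,0,0,0,0,1,0.165,-0.01,0,0,0,0,1,0.173,-0.01,0.01,0,0,0,1,0.173,-0.01,0.04,0,0,0,1,0.173,-0.01,0.08,0,0,0,1,0.173,-0.01,0.1,0,0,0,1]'

```text
time: 15.0
tool_pos: [0.5106, 0.3483, 0.1178]
tcp_rot: [-2.221, -2.221, 0.01]
wrist_force: [-0.4, -0.1, -0.1]
width: 1.004
grip_force: 0.0
```

jog_arm --deltas '[0,0,0.02,0,0,0,1,0,0,0.032,0,0,0,1,0,0,0.038,0,0,0,1,0,0,0.038,0,0,0,0.3,0,0,0.038,0,0,0,-0.2,0,0,0.038,0,0,0,-1,0,0,0.038,0,0,0,-1,0,0,0.038,0,0,0,-1]'

```text
time: 15.8
tool_pos: [0.5135, 0.3512, 0.0858]
tcp_rot: [2.221, 2.221, 0.004]
wrist_force: [-0.6, -0.3, 5.2]
width: 0.498
grip_force: 35.6
```

jog_arm --deltas '[0,0,0,0,0,0,-1,0,0,-0.01,0,0,0,-1,0,0,-0.03,0,0,0,-1,0,0,-0.065,0,0,0,-1,0,0,-0.1,0,0,0,-1,0,0,-0.13,0,0,0,-1,0,0,-0.145,0,0,0,-1,0,0,-0.15,0,0,0,-1]'

```text
time: 16.6
tool_pos: [0.5135, 0.3512, 0.2366]
tcp_rot: [2.221, 2.221, 0.006]
wrist_force: [-0.1, 0.1, -0.8]
width: 0.501
grip_force: 35.7
```

jog_arm --deltas '[-0.03,0,0,0,0,0,-1,-0.07,-0.001,0,0,0,0,-1,-0.115,-0.001,0,0,0,0,-1,-0.16,-0.002,0,0,0,0,-1,-0.205,-0.002,0,0,0,0,-1,-0.25,-0.003,0,0,0,0,-1,-0.295,-0.003,0,0,0,0,-1,-0.33,-0.003,0,0,0,0,-1]'

```text
time: 17.4
tool_pos: [0.5079, 0.0183, 0.2321]
tcp_rot: [-2.221, -2.219, 0.005]
wrist_force: [0.7, 0.7, -1.4]
width: 0.499
grip_force: 35.7
```

jog_arm --deltas '[-0.014,0,0,0,0,0,-1,-0.014,0,0,0,0,0,-1,-0.014,0,0.02,0,0,0,-1,-0.014,0,0.05,0,0,0,-1,-0.014,0,0.08,0,0,0,-1,-0.014,0,0.1,0,0,0,-1,-0.014,0,0.1,0,0,0,-1,-0.014,0,0.1,0,0,0,-1]'

```text
time: 18.2
tool_pos: [0.5092, 0.0078, 0.1338]
tcp_rot: [-2.219, -2.221, 0.001]
wrist_force: [0.2, -0.7, -0.7]
width: 0.493
grip_force: 35.8
```

```bash
python3 d.py .510 .007 .0878; python3 - <<'E'
from h import *
a=read_camera("top")["color"][150:320,320:500]; b=read_camera("scene")["color"][190:360,300:500]
cv2.imwrite("pics/p3.png",np.hstack([cv2.resize(a,(400,378)),cv2.resize(b,(400,378))]))
E
```

```text
t 18.2 pos [0.5092 0.0078 0.1338] shift [-0.0008  0.0009  0.046 ] turn [-0.1  -0.03  0.06] F [ 0.2 -0.7 -0.7] w 0.493 g 35.8 q [-0.03  0.05  2.07  0.    1.02 -0.04]
```

View pics/p3.png

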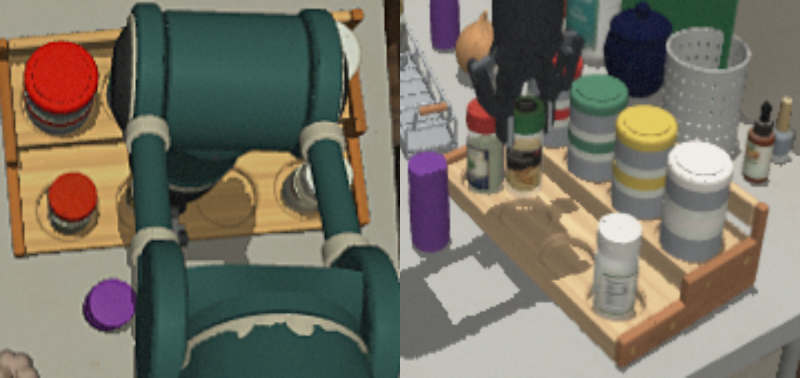

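White stands in the fourth well at (617,270), and green hangs above the second. Lowering it.

jog_arm --deltas '[0,0,0.012,0,0,0,-1,0,0,0.024,0,0,0,-1,0,0,0.032,0,0,0,-1,0,0,0.036,0,0,0,-1,0,0,0.039,0,0,0,-1,0,0,0.042,0,0,0,-1,0,0,0.043,0,0,0,-1,0,0,0.043,0,0,0,-1]'

```text
time: 19.1
tool_pos: [0.5097, 0.0066, 0.0913]
tcp_rot: [2.222, 2.221, 0.0]
wrist_force: [0.5, 0.9, -1.1]
width: 0.496
grip_force: 35.8
```

jog_arm --deltas '[0,0,0.001,0,0,0,-1,0,0,0.002,0,0,0,-1,0,0,0.003,0,0,0,-1,0,0,0.004,0,0,0,-1,0,0,0.004,0,0,0,-1]'

```text
time: 19.6
tool_pos: [0.5098, 0.0066, 0.0878]
tcp_rot: [2.222, 2.221, 0.0]
wrist_force: [-0.6, -0.0, 4.2]
width: 0.497
grip_force: 36.2
```

jog_arm --deltas '[0,0,0,0,0,0,-1,0,0,-0.001,0,0,0,0.05,0,0,-0.001,0,0,0,0.16,0,0,-0.001,0,0,0,0.4,0,0,-0.001,0,0,0,0.5,0,0,-0.03,0,0,0,0.5,0,0,-0.07,0,0,0,0.5,0,0,-0.11,0,0,0,0.5]'

```text
time: 20.4
tool_pos: [0.5088, 0.0066, 0.1976]
tcp_rot: [-2.221, -2.22, 0.002]
wrist_force: [0.3, -0.2, -0.2]
width: 0.751
grip_force: 0.0
```

jog_arm --deltas '[0.02,0,-0.02,0,0,0,0.5,0.06,0.003,-0.025,0,0,0,0.5,0.105,0.005,-0.025,0,0,0,0.5,0.15,0.007,-0.025,0,0,0,0.5,0.195,0.01,-0.025,0,0,0,0.7,0.24,0.012,-0.025,0,0,0,1,0.285,0.015,-0.025,0,0,0,1,0.33,0.017,-0.025,0,0,0,1]'

```text
time: 21.2
tool_pos: [0.5265, 0.3385, 0.2221]
tcp_rot: [2.221, 2.221, 0.0]
wrist_force: [0.7, 0.4, 0.6]
width: 1.001
grip_force: 0.0
```

jog_arm --deltas '[0.04,0.002,0,0,0,0,1,0.079,0.003,0,0,0,0,1,0.079,0.003,0,0,0,0,1,0.079,0.003,0.01,0,0,0,1,0.079,0.003,0.04,0,0,0,1,0.079,0.003,0.07,0,0,0,1,0.079,0.003,0.09,0,0,0,1,0.079,0.003,0.09,0,0,0,1]'

```text
time: 22.0
tool_pos: [0.527, 0.4118, 0.127]
tcp_rot: [-2.223, -2.219, 0.015]
wrist_force: [-0.5, -0.5, -1.2]
width: 0.998
grip_force: 0.0
```

```bash
python3 d.py .530 .416 .081;python3 - <<'E'
from h import *
cv2.imwrite("pics/w5.png",read_camera("wrist")["color"])
E
```

```text
t 22.0 pos [0.527  0.4118 0.127 ] shift [0.0045 0.0033 0.046 ] turn [-0.42  0.33 -0.1 ] F [-0.5 -0.5 -1.2] w 0.998 g 0.0 q [ 0.63  0.35  1.72 -0.    1.08  0.63]
```

View pics/w5.png

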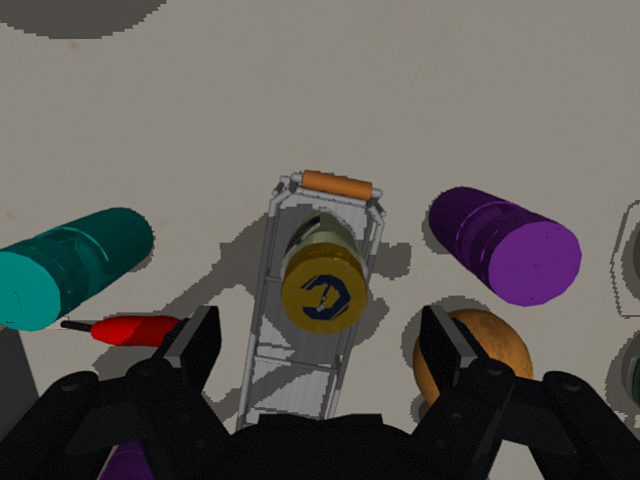

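The yellow lid at (324,290) lies between the fingers, and nothing is in the way. Descending and gripping.

jog_arm --deltas '[0,0,0.02,0,0,0,1,0,0,0.04,0,0,0,1,0,0,0.05,0,0,0,1,0,0,0.05,0,0,0,0.3,0,0,0.05,0,0,0,-0.2,0,0,0.05,0,0,0,-1,0,0,0.05,0,0,0,-1,0,0,0.05,0,0,0,-1]'

```text
time: 22.85
tool_pos: [0.5306, 0.4165, 0.0844]
tcp_rot: [2.221, 2.221, 0.005]
wrist_force: [-1.4, -0.4, 5.4]
width: 0.534
grip_force: 35.7
```

jog_arm --deltas '[0,0,0,0,0,0,-1,0,0,0,0,0,0,-1]'

```text
time: 23.05
tool_pos: [0.5306, 0.4165, 0.0844]
tcp_rot: [2.221, 2.221, 0.005]
wrist_force: [-1.0, -0.2, 6.3]
width: 0.532
grip_force: 35.6
```

jog_arm --deltas '[0,0,0,0,0,0,-1,0,0,-0.01,0,0,0,-1,0,0,-0.03,0,0,0,-1,0,0,-0.065,0,0,0,-1,0,0,-0.1,0,0,0,-1,0,0,-0.13,0,0,0,-1,0,0,-0.145,0,0,0,-1,0,0,-0.15,0,0,0,-1]'

```text
time: 23.85
tool_pos: [0.5306, 0.4162, 0.235]
tcp_rot: [2.221, 2.221, 0.006]
wrist_force: [0.5, 0.7, -0.5]
width: 0.537
grip_force: 36.0
```

```bash
python3 d.py .517 -.073 .235;python3 - <<'E'
from h import *
b=read_camera("scene")["color"][100:340,200:500]; a=read_camera("wrist")["color"]
cv2.imwrite("pics/p4.png",np.hstack([cv2.resize(a[:,100:540],(400,436)),cv2.resize(b,(400,320))[:,:] if 0 else cv2.copyMakeBorder(cv2.resize(b,(400,320)),0,116,0,0,cv2.BORDER_CONSTANT)]))
E
```

```text
t 23.85 pos [0.5306 0.4162 0.235 ] shift [-0.4892 -0.0135 -0.0012] turn [ 0.19 -0.14 -0.01] F [ 0.5  0.7 -0.5] w 0.537 g 36.0 q [ 0.63  0.27  1.62 -0.    1.25  0.63]
```

View pics/p4.png

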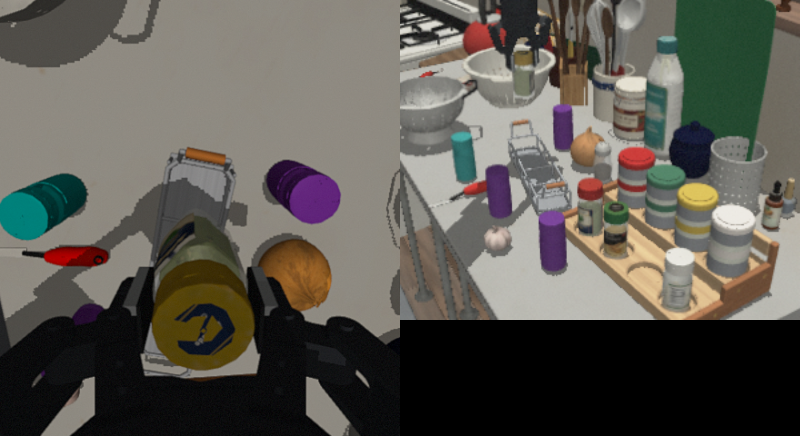

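The yellow jar is held upright at (200,300). Red, green and white stand in their wells. Carrying yellow to the third well.

jog_arm --deltas '[-0.03,-0.001,0,0,0,0,-1,-0.07,-0.002,0,0,0,0,-1,-0.115,-0.003,0,0,0,0,-1,-0.16,-0.005,0,0,0,0,-1,-0.205,-0.006,0,0,0,0,-1,-0.25,-0.008,0,0,0,0,-1,-0.295,-0.009,0,0,0,0,-1,-0.34,-0.01,0,0,0,0,-1]'

```text
time: 24.75
tool_pos: [0.5177, 0.0737, 0.2295]
tcp_rot: [-2.219, -2.22, 0.005]
wrist_force: [0.3, -0.6, -2.0]
width: 0.538
grip_force: 36.0
```

jog_arm --deltas '[-0.045,-0.001,0,0,0,0,-1,-0.09,-0.002,0,0,0,0,-1,-0.125,-0.003,0,0,0,0,-1,-0.149,-0.0035,0,0,0,0,-1,-0.149,-0.0035,0,0,0,0,-1,-0.149,-0.0035,0.02,0,0,0,-1,-0.149,-0.0035,0.05,0,0,0,-1,-0.149,-0.0035,0.08,0,0,0,-1]'

```text
time: 25.55
tool_pos: [0.5153, -0.0725, 0.1501]
tcp_rot: [-2.22, -2.22, 0.001]
wrist_force: [-0.1, -0.6, -0.5]
width: 0.532
grip_force: 36.0
```

jog_arm --deltas '[0,0,0.02,0,0,0,-1,0,0,0.02,0,0,0,-1,0,0,0.02,0,0,0,-1,0,0,0.02,0,0,0,-1]'

```text
time: 25.95
tool_pos: [0.5169, -0.0732, 0.1332]
tcp_rot: [2.22, 2.221, 0.001]
wrist_force: [-0.4, -0.8, -0.3]
width: 0.538
grip_force: 36.2
```

```bash
python3 d.py .517 -.073 .0864
```

```text
t 25.95 pos [ 0.5169 -0.0732  0.1332] shift [0.0002 0.     0.0468] turn [0.08 0.01 0.02] F [-0.4 -0.8 -0.3] w 0.538 g 36.2 q [-0.19  0.08  2.05  0.    1.02 -0.19]
```

jog_arm --deltas '[0,0,0.012,0,0,0,-1,0,0,0.024,0,0,0,-1,0,0,0.032,0,0,0,-1,0,0,0.036,0,0,0,-1,0,0,0.039,0,0,0,-1,0,0,0.042,0,0,0,-1,0,0,0.043,0,0,0,-1,0,0,0.043,0,0,0,-1]'

```text
time: 26.75
tool_pos: [0.5162, -0.0734, 0.0893]
tcp_rot: [2.222, 2.221, 0.0]
wrist_force: [0.8, 0.2, -1.1]
width: 0.536
grip_force: 36.1
```

jog_arm --deltas '[0,0,0.001,0,0,0,-1,0,0,0.002,0,0,0,-1,0,0,0.003,0,0,0,-1,0,0,0.004,0,0,0,-1,0,0,0.004,0,0,0,-1]'

```text
time: 27.25
tool_pos: [0.5164, -0.0736, 0.0865]
tcp_rot: [2.221, 2.221, 0.0]
wrist_force: [-2.6, 0.7, 6.0]
width: 0.534
grip_force: 36.9
```

Contact came at the predicted height. I'll release, retreat up, then move sideways toward the start to clear the view.

jog_arm --deltas '[0,0,-0.001,0,0,0,-1,0,0,-0.001,0,0,0,0.12,0,0,-0.001,0,0,0,0.2,0,0,-0.001,0,0,0,0.4,0,0,-0.001,0,0,0,0.5,0,0,-0.03,0,0,0,0.5,0,0,-0.07,0,0,0,0.5,0,0,-0.11,0,0,0,0.5]'

```text
time: 28.05
tool_pos: [0.5154, -0.0732, 0.1956]
tcp_rot: [-2.22, -2.22, 0.002]
wrist_force: [1.2, -0.3, 0.3]
width: 0.75
grip_force: 0.0
```

jog_arm --deltas '[0.02,0,-0.03,0,0,0,0.5,0.06,0,-0.05,0,0,0,0.5,0.105,0,-0.05,0,0,0,0.5,0.15,0,-0.05,0,0,0,0.5,0.195,0,-0.05,0,0,0,0.5,0.24,0,-0.05,0,0,0,0.5,0.285,0,-0.05,0,0,0,0.5,0.33,0,-0.05,0,0,0,0.5]'

```text
time: 28.85
tool_pos: [0.5159, 0.2585, 0.2453]
tcp_rot: [2.221, 2.221, 0.0]
wrist_force: [0.4, -0.9, 0.6]
width: 0.754
grip_force: 0.0
```

jog_arm --deltas '[0.04,0,0,0,0,0,0.5,0.08,0,0,0,0,0,0.5,0.12,0,0,0,0,0,0.5,0.12,0,0,0,0,0,0.5,0.12,0,0,0,0,0,0.5]'

```text
time: 29.35
tool_pos: [0.5158, 0.3772, 0.2447]
tcp_rot: [2.219, 2.223, -0.002]
wrist_force: [0.5, -0.3, -0.0]
width: 0.751
grip_force: 0.0
```

```bash
python3 - <<'E'
from h import *
a=read_camera("top")["color"][150:320,320:500]; b=read_camera("scene")["color"][190:360,300:500]
cv2.imwrite("pics/p5.png",np.hstack([cv2.resize(a,(400,378),interpolation=2),cv2.resize(b,(400,378),interpolation=2)]))
E
```

```text
(no output)
```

View pics/p5.png

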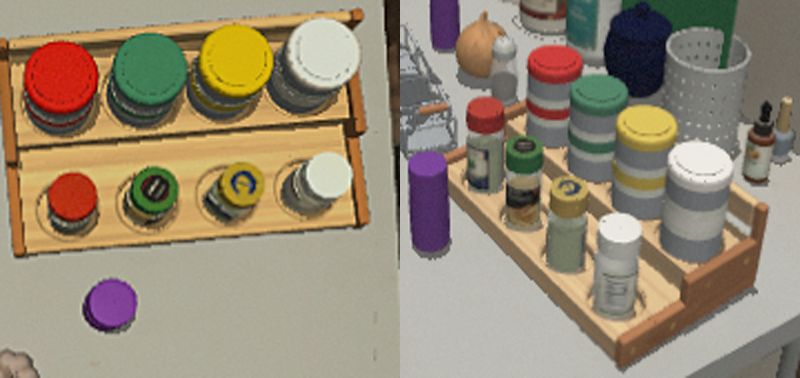

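All four jars stand upright in their wells: red (72,198), green (153,195), yellow (236,188) and white (322,180). Each is in front of its matching tin, and the tins have not moved.

```bash
python3 -c "
from h import *
print(finish_job())"
```

```text
the job is handed in; nothing more can be done
None
```

The job is handed in: all four jars stand upright and fully down in the front wells, each in front of the tin with its lid colour, with the tins still in place, after about 29 s of the 93 s allowed.

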